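# Unpack a filter module into the test jig

## Robot

A 6-joint arm with a two-finger parallel gripper is mounted at the origin on the work surface. World frame = base frame: x ahead of the robot, y to its left, z up, the work surface at z = 0. Lengths are in m, angles in rad, forces in N, time in s.
With the tool pointing down it reaches from about 0.425 to 0.95 m from the base axis. Payload 14.7 kg.
Tool frame: the origin (TCP) lies on the centre line of the jaws, within the pads' length; the fingertips stand 11 mm ahead of it and the grasp point (between the pads) lies 8 mm behind it; z points along the fingers, y is the line along which they close (so a half turn about z gives the same grasp; the last joint's range is limited). The gripper opens to 85 mm and grips with 20 to 120 N. Pads are 22 mm wide; open, the fingers measure 114 mm over their backs; the gripper's body (76 mm by 85 mm) begins 54 mm behind the grasp point. The pads swing forward as they close: fully open they stand 13 mm farther back than shut.
Start: joints at [-1.24, 0.48, 1.596, -0, 1.065, -0.047], TCP at [0.24, -0.604, 0.242] pointing down, gripper open.
Joint ranges: [-2.75, 2.75], [-0.82, 2.05], [0.23, 2.67], [-1.56, 4.7], [0.09, 2.69], [-2.92, 2.92]. Speed limits (rad/s): [1.89, 1.89, 2.39, 3.01, 3.01, 3.01].

## Interface

Orientations are given as [roll, pitch, yaw] about the fixed x, y, z axes, in that order (R = Rz(yaw) Ry(pitch) Rx(roll)).
In Python, from station import * gives the robot as it stands. The module is installed in compiled form; this text tells all that it offers. Calls block until the motion is done:
- reach(position, orientation): joint-space move of the TCP to a pose.
- line_to(position, attitude=None, velocity=0.15, threshold=None): straight line of the TCP; attitude=None keeps the orientation; velocity is the mean speed in m/s. With threshold (N) it stops when the force on the tool has changed by that much, and returns True; else False.
- set_joints(angles): joint-space move.
- command_gripper(opening, grasp_force=None): finger opening in m; grasp_force is the grip in N (None keeps the last); returns when the fingers have stopped.
- sleep(seconds).
- inverse_kinematics(position, orientation): joint angles nearest the present ones, or None.
- get_obs(): the state.
- camera(name): name is "scene" or "side" or "wrist"; returns a dict with "frame" (420x560x3 uint8, red, green, blue), "fx", "fy", "cx", "cy" (pixels), "cam_to_world" (4x4, takes a point from camera to world coordinates). Camera axes: x right, y up, looking along -z (the intrinsics and any distortion apply to the point x, -y, -z); pixel columns grow to the right and rows downward; lengths in m; the calibration is good to about 2 mm. A picture is of the moment at which its call begins. There is no depth.
A pose or a line that the arm cannot do raises IKError and nothing moves.
- sign_off(): hands the job in; it is judged then, once.
The state is a dict: "time": time; "qpos": joint angles; "joint_vel": joint speeds; "joint_efforts": joint torques, N m; "position": TCP position; "eef_rot": TCP orientation; "contact_force": force on the tool from outside, world axes, zero at the start; "moment": the same for the moment, N m; "width": finger opening in m; "grasp_force": force on a finger pad.
Only numpy, scipy, OpenCV 4.12 (cv2) and the standard library are available. Lean on these libraries where they do the work, as an engineer would, in place of code of your own. Each camera call takes 0.05 s, during which the arm holds its last target. There are 200 camera calls.

## Task

Fold both flaps of the small carton well back, so that they lean outwards past upright, and leave them open. Then lift the metal module out and seat it upright, flat and square in the pocket of the test jig, either way round, without dropping it. Leave everything else on the bench where it is.

Things in the scene. Friction and masses are not known exactly. Their poses are not given: they have to be found in the camera images.
- carton: small brown cardboard shipping carton, open-topped body 180 (x) x 160 (y) x 90 mm high, walls 5 mm, standing fixed on the bench. Origin: centre of its underside; x along the two long top edges that carry the flaps. Its foam bed's top lies 25 mm above the bench. Two short end flaps are already folded down outside its x ends (up to 14 mm proud)
- flap_left (a joint): top flap of the carton, 176 mm long, 60 mm wide, 5 mm thick, hinged on the carton's +y top edge (hinge line parallel to carton x, at y = +77.5 mm, z = 90 mm in the carton's frame). Value in rad: 0 flat shut, 1.57 upright, 2.6 folded back outside (the stop). Stiff crease: it stays where it is left. At the start it stands ajar at 0.5 to 0.9
- flap_right (a joint): the same flap on the carton's -y top edge (hinge at y = -77.5 mm, z = 90 mm), same values, opening to -y. With both ajar, a gap of 50 to 80 mm is left between the free edges
- flap_left_edge (a point): middle of the left flap's free edge
- flap_right_edge (a point): middle of the right flap's free edge
- module: die-cast aluminium filter module, plain block 110 (x) x 50 (y) x 45 mm high, 0.25 to 0.5 kg, with two brass jacks of 11 mm diameter standing 12 mm up from its top at x = -36 and +36 mm. Origin: centre of its underside, z up. It lies upright on the foam in the carton, roughly along carton x
- jig_pocket (a point): centre of the pocket floor of the test jig, x along the pocket's length, z up. The jig is a fixed aluminium plate 170 x 110 x 16 mm with black rails that bound a rectangular pocket 116 (x) x 56 (y) mm, 12 mm deep, floor 16 mm above the bench, top of rails 28 mm. The rails' top inner edges slope 5 mm outwards; both long sides are open for 60 mm in the middle for fingers
- screwdriver: bystander: screwdriver 210 mm long, lying between carton and jig, 24 mm high, handle to -x; origin near its middle
- multimeter: bystander: hand multimeter 160 x 80 x 36 mm, near the robot's left; origin under its centre
- attenuator: bystander: brass and steel coaxial attenuator, 90 mm long, 30 mm high, on the right; origin under its square block
- flux_bottle: bystander: bottle, 56 mm diameter, 130 mm tall, beyond the middle; origin under its centre
- solder_spool: bystander: metal spool, 64 mm diameter, 53 mm tall, beyond the middle; origin under its centre
- parts_tray: bystander: black divided tray 150 (x) x 100 x 35 mm, on the left; origin under its centre

How it is judged:
By the outcome, as a careful person would: the job done as asked, in the order asked, and still so for the second after the job is handed in, with the robot touching nothing.
It also fails if it takes over 67 s, if anything falls off the work surface, if the arm or the gripper's body presses on something with over 40 N, if the wrist force passes 120 N, or if a joint passes its speed limit or range.

## Working session

There is one attempt and no reset: what is moved stays moved. The work goes in short steps, each a Python script; the robot and the scene stay as the last script left them, time stands still between calls to the robot, and variables do not carry over. Pictures are saved under pics/ and viewed, at most 11 in all, crops included, and the job is handed in when it is done.

```bash
mkdir -p pics; python3 - <<'E'
from station import *
import cv2, numpy as np, pickle
o=get_obs(); print({k:np.round(v,3) for k,v in o.items()})
d={n:camera(n) for n in("scene","side","wrist")}
pickle.dump(d,open("c0.pkl","wb"))
for n,c in d.items():
    print(n,{k:(np.round(v,4).tolist()) for k,v in c.items() if k!="frame"})
    cv2.imwrite(f"pics/{n}0.png",cv2.resize(c["frame"][:,:,::-1],(800,600),interpolation=cv2.INTER_CUBIC))
E
```

```text
{'time': np.float64(0.0), 'qpos': array([-1.24 ,  0.481,  1.597, -0.   ,  1.065, -0.047]), 'joint_vel': array([-0.002,  0.   , -0.   , -0.002,  0.001, -0.001]), 'joint_efforts': array([ 4.0000e-03, -9.5065e+01, -4.3019e+01,  0.0000e+00,  1.2000e-02,
       -0.0000e+00]), 'position': array([ 0.24 , -0.604,  0.242]), 'eef_rot': array([-3.14 , -0.   ,  0.378]), 'contact_force': array([-0.083,  0.121,  0.369]), 'moment': array([ 0.02 , -0.041, -0.026]), 'grasp_force': np.float64(0.0), 'width': np.float64(0.086)}
scene {'fx': 384.0366, 'fy': 384.0366, 'cx': 284.0093, 'cy': 210.7474, 'cam_to_world': [[-0.492, -0.7268, 0.4793, 1.0424], [0.8706, -0.4091, 0.2732, 0.3007], [-0.0025, 0.5517, 0.834, 0.991], [0.0, 0.0, 0.0, 1.0]]}
side {'fx': 454.3323, 'fy': 454.3323, 'cx': 277.4092, 'cy': 210.4277, 'cam_to_world': [[-0.7403, 0.5097, -0.4383, -0.1225], [-0.6722, -0.5567, 0.488, 0.6717], [0.0047, 0.6559, 0.7548, 1.1457], [0.0, 0.0, 0.0, 1.0]]}
wrist {'fx': 338.9813, 'fy': 338.9813, 'cx': 279.3083, 'cy': 203.6248, 'cam_to_world': [[0.368, 0.8811, 0.2969, 0.316], [-0.9298, 0.3496, 0.115, -0.5728], [-0.0024, -0.3184, 0.9479, 0.3732], [0.0, 0.0, 0.0, 1.0]]}
```

View pics/scene0.png

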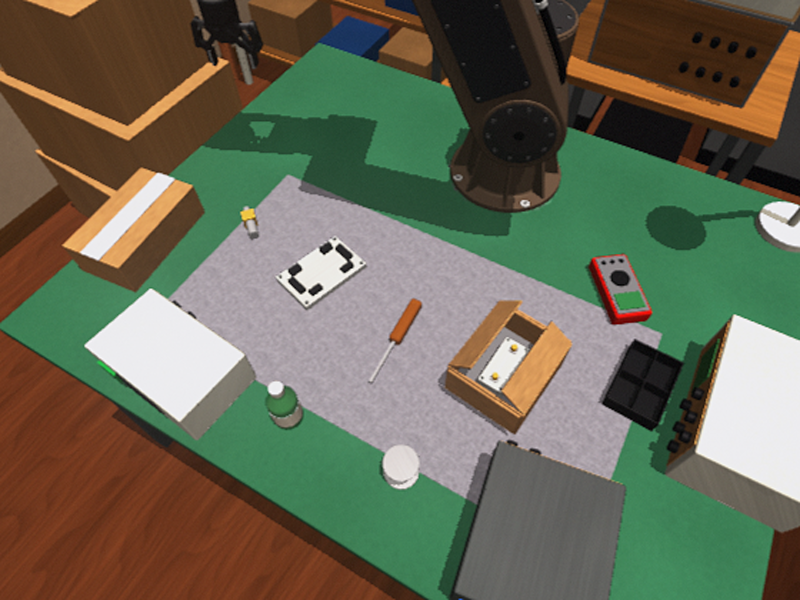

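View pics/side0.png

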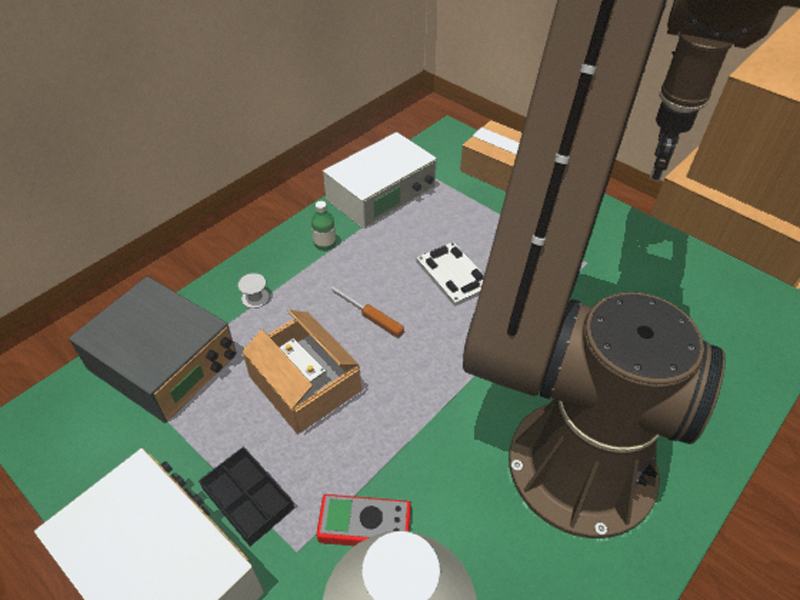

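The scene view shows the carton around (507,365), with its jacks at (514,348) and (495,377). The jig is at (322,272) and the screwdriver at (397,340). In the side view the jacks are at (310,369) and (289,348), and the jig is at (451,272) with its right corner hidden by the arm.

```bash
cat > h.py <<'E'
import numpy as np, pickle, cv2
from scipy.optimize import least_squares
def ray(c,u,v):
    d=np.array([(u-c["cx"])/c["fx"],-(v-c["cy"])/c["fy"],-1.]); M=np.array(c["cam_to_world"])
    d=M[:3,:3]@d; return M[:3,3],d/np.linalg.norm(d)
def tri(obs):
    A=np.zeros((3,3));b=np.zeros(3);R=[]
    for c,u,v in obs:
        p,d=ray(c,u,v);P=np.eye(3)-np.outer(d,d);A+=P;b+=P@p;R.append((p,P))
    x=np.linalg.solve(A,b); return x,max(np.linalg.norm(P@(x-p)) for p,P in R)
def onz(c,u,v,z):
    p,d=ray(c,u,v); return p+d*(z-p[2])/d[2]
def proj(c,X):
    M=np.array(c["cam_to_world"]); q=(np.atleast_2d(X)-M[:3,3])@M[:3,:3]
    return np.c_[c["cx"]-c["fx"]*q[:,0]/q[:,2], c["cy"]+c["fy"]*q[:,1]/q[:,2]]
E
python3 - <<'E'
from h import *
d=pickle.load(open("c0.pkl","rb")); s,e=d["scene"],d["side"]
for n,a,b in [("jackN",(514,348),(310,369)),("jackF",(495,377),(289,348)),("jig",(322,272),(451,272)),("driver tip",(371,381),(333,290)),("driver handle end",(417,302),(402,330)),
 ("flapR near",(519,302),(358,366)),("flapL far",(527,402),(278,334))]:
    print(n,tri([(s,a[0]*.7,a[1]*.7),(e,b[0]*.7,b[1]*.7)]))
E
```

```text
jackN (array([0.50636644, 0.23040131, 0.07259975]), np.float64(0.0011256302717585715))
jackF (array([0.5782278 , 0.2234158 , 0.07060513]), np.float64(0.001575565200105405))
jig (array([ 0.50202166, -0.22112347,  0.0086333 ]), np.float64(0.0005475707930913536))
driver tip (array([0.6729484 , 0.01039778, 0.00433746]), np.float64(0.000243558851944531))
driver handle end (array([ 0.46834653, -0.00157915,  0.01198427]), np.float64(0.0036555246385811366))
flapR near (array([0.42342089, 0.18998944, 0.10793212]), np.float64(0.013286773079899837))
flapL far (array([0.60158682, 0.26408966, 0.1114105 ]), np.float64(0.033750241811540856))
```

```bash
python3 - <<'E'
from station import *
import numpy as np, pickle, cv2
d={}
for n,p in [("j1",(.54,-.27,.26)),("j2",(.54,-.15,.26)),("k1",(.58,.16,.30)),("k2",(.58,.29,.30))]:
    reach(p,[np.pi,0,0]); d[n]=camera("wrist"); o=get_obs(); print(n,o["time"],o["qpos"].round(2))
d["scene"]=camera("scene")
pickle.dump(d,open("c1.pkl","wb"))
big=lambda n:cv2.resize(d[n]["frame"][:,:,::-1],(800,600),interpolation=cv2.INTER_CUBIC)
for n in d: cv2.imwrite(f"pics/{n}.png",big(n))
E
```

```text
j1 1.85 [-0.52  0.4   1.69 -0.    1.06  1.06]
j2 2.45 [-0.33  0.34  1.78 -0.    1.02  1.25]
k1 3.7 [ 0.22  0.36  1.64 -0.    1.14  1.79]
k2 4.3333 [ 0.42  0.43  1.53 -0.    1.18  1.99]
```

View pics/k1.png

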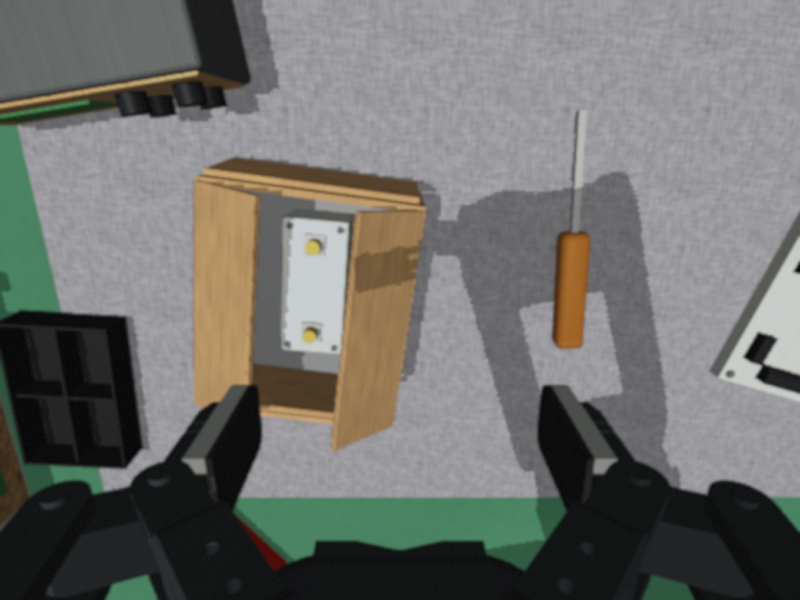

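View pics/k2.png

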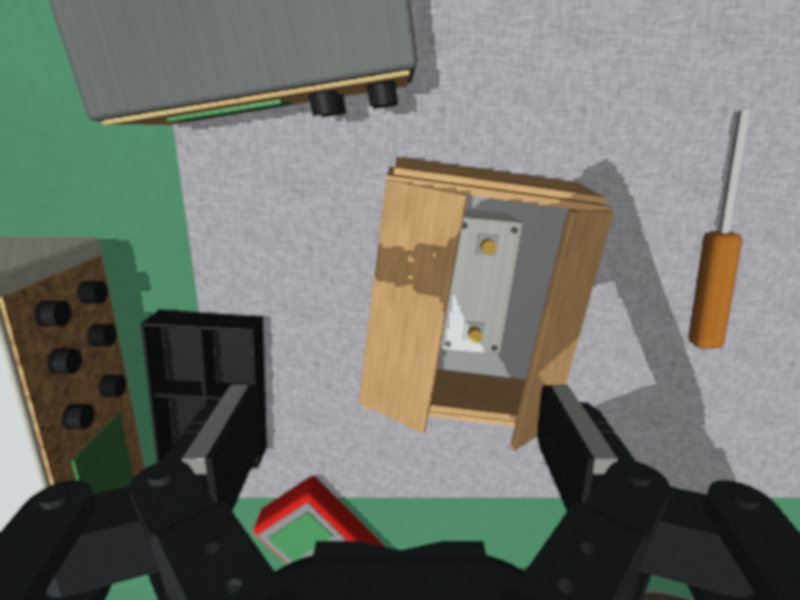

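View pics/j1.png

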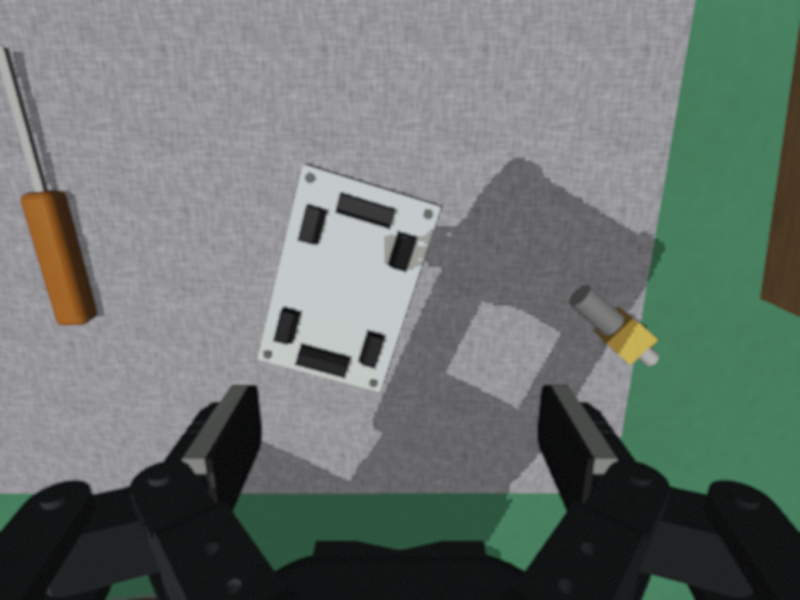

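k1 and k2 show the carton with both flaps ajar.
- **Left flap:** its free edge runs (257,196)–(251,412) in k1 and (466,195)–(425,431) in k2.
- **Right flap:** its free edge runs (358,211)–(333,449) in k1 and (568,210)–(513,447) in k2.
- **Module:** the jacks are at (313,246)/(309,335) in k1 and (487,246)/(474,334) in k2.
- **Jig:** in j1 its plate corners are (305,165), (441,206), (381,391) and (259,359).

```bash
python3 - <<'E'
from h import *
d=pickle.load(open("c1.pkl","rb")); a,b=d["k1"],d["k2"]
pts={"Lfree_far":((257,196),(466,195)),"Lfree_near":((251,412),(425,431)),"Rfree_far":((358,211),(568,210)),"Rfree_near":((333,449),(513,447)),
"Lh_far":((195,180),(388,178)),"Lh_near":((195,403),(360,403)),"Rh_far":((424,209),(610,209)),
"jF":((313,244),(487,243)),"jN":((309,333),(474,332)),
"m0":((287,218),(463,219)),"m1":((349,222),(521,222)),"m2":((338,353),(498,353)),"m3":((282,350),(445,350))}
for n,(p,q) in pts.items():
    x,r=tri([(a,p[0]*.7,p[1]*.7),(b,q[0]*.7,q[1]*.7)]); print(n,(x*1000).round(1),round(r*1000,1))
def W(t,L):  return np.array([[np.cos(t),-np.sin(t),0],[np.sin(t),np.cos(t),0],[0,0,1]])@np.array(L).T
def carton(v):
    cx,cy,t,l,r=v; f=lambda s,th,x,w:(x,s*(.0775-w*np.cos(th)),.09+w*np.sin(th)+.0025*np.cos(th))
    P=[f(1,l,.088,.06),f(1,l,-.088,.06),f(-1,r,.088,.06),f(-1,r,-.088,.06),f(1,l,.088,0),f(1,l,-.088,0),f(-1,r,.088,0)]
    return W(t,P).T+[cx,cy,0]
K=list(pts)
def res(v):
    X=carton(v); return np.r_[[proj(c,X)[i]-np.array(pts[K[i]][k])*.7 for i in range(7) for k,c in ((0,a),(1,b))]].ravel()
s=least_squares(res,[.54,.225,-.1,.7,.7],loss="soft_l1"); print("carton",s.x.round(4)); print(res(s.x).reshape(-1,4).round(1))
def mod(v):
    x,y,t,z=v; return W(t,[(.036,0,.057),(-.036,0,.057),(.055,.025,.045),(.055,-.025,.045),(-.055,-.025,.045),(-.055,.025,.045)]).T+[x,y,z]
def resm(v):
    X=mod(v); return np.r_[[proj(c,X)[i]-np.array(pts[K[7+i]][k])*.7 for i in range(6) for k,c in ((0,a),(1,b))]].ravel()
s=least_squares(resm,[.54,.225,-.1,.025],loss="soft_l1"); print("module",s.x.round(4)); print(resm(s.x).reshape(-1,4).round(1))
# jig rails
J=[]
for n in("j1","j2"):
    c=d[n]; g=c["frame"].max(2); x0=onz(c,280,200,0)
    uv=proj(c,[.502,-.221,.02])[0]
    m=(g<75).astype(np.uint8); m[330:]=0
    k,lab,st,ce=cv2.connectedComponentsWithStats(m)
    L=[(ce[i],st[i][4]) for i in range(1,k) if 40<st[i][4]<1500 and np.linalg.norm(ce[i]-uv)<110]
    print(n,uv.round(),[(c_.round(1).tolist(),int(s_)) for c_,s_ in L]); 
    for c_,s_ in L: print((onz(c,*c_,.026)*1000).round(1),end=" ")
    m=((g>165)).astype(np.uint8); k,lab,st,ce=cv2.connectedComponentsWithStats(m)
    i=1+np.argmax([st[i][4] if np.linalg.norm(ce[i]-uv)<60 else 0 for i in range(1,k)])
    pc=np.argwhere(lab==i)[:,::-1].astype(np.float32)
    box=cv2.boxPoints(cv2.minAreaRect(pc)); print("\nplate",[(onz(c,*q,.016)*1000).round(1).tolist() for q in box],st[i][4])
E
```

```text
Lfree_far [622.  249.1 124. ] 0.2
Lfree_near [455.9 271.4 121.7] 6.9
Rfree_far [613.2 185.6 128.2] 0.2
Rfree_near [441.4 208.3 133.7] 0.6
Lh_far [629.3 298.6  95.2] 0.5
Lh_near [455.4 322.2  95.5] 0.1
Rh_far [607.8 142.4  88.8] 0.1
jF [579.6 224.9  73.8] 0.3
jN [508.1 231.7  77.2] 0.3
m0 [598.2 243.5  71.9] 0.5
m1 [594.1 198.2  64.3] 0.1
m2 [487.4 210.2  71.5] 0.1
m3 [493.  254.3  77.4] 0.1
carton [ 0.5317  0.2334 -0.1292  0.5558  0.7994]
[[ 0.8 -0.6  0.8 -0.3]
 [-0.8 14.4  0.8  0.9]
 [-1.9 -0.3  1.3  0.1]
 [-1.1  1.3 -0.9  2.6]
 [ 0.9 -0.4 -0.2  0.7]
 [ 1.8 -0.7  0.8 -0.9]
 [-2.7 -0.6 -1.5 -0.7]]
module [ 0.5415  0.2279 -0.0947  0.0192]
[[ 0.1  2.3  0.6  2.8]
 [ 0.6  1.4  0.1  2. ]
 [-2.2 -1.1 -4.6 -2.1]
 [ 0.4  0.3  0.3  0.1]
 [ 2.5 -0.3  0.3 -0.4]
 [-0.3 -1.8 -4.2 -1.9]]
j1 [237. 199.] [([255.3, 147.0], 501), ([218.6, 156.8], 331), ([281.1, 175.6], 321), ([200.8, 227.6], 291), ([259.8, 243.8], 263), ([225.8, 251.9], 488)]
[ 563.1 -243.5   26. ] [ 552.6 -203.3   26. ] [ 531.5 -271.3   26. ] [ 469.4 -177.7   26. ] [ 448.6 -246.    26. ] [ 438.  -205.2   26. ] 
plate [[438.0, -134.1, 16.0], [596.5, -195.1, 16.0], [564.1, -301.0, 16.0], [395.8, -253.2, 16.0]] 9871
j2 [342. 200.] [([366.3, 147.7], 564), ([328.1, 157.5], 339), ([389.0, 176.0], 404), ([303.3, 227.9], 287), ([360.3, 244.2], 313), ([325.3, 252.2], 515)]
[ 562.8 -242.2   26. ] [ 552.1 -201.5   26. ] [ 531.5 -269.9   26. ] [ 469.3 -176.3   26. ] [ 448.4 -244.4   26. ] [ 437.9 -203.4   26. ] 
plate [[413.6, -211.6, 16.0], [481.5, -226.8, 16.0], [467.4, -271.0, 16.0], [397.9, -258.1, 16.0]] 1214
```

View pics/j2.png

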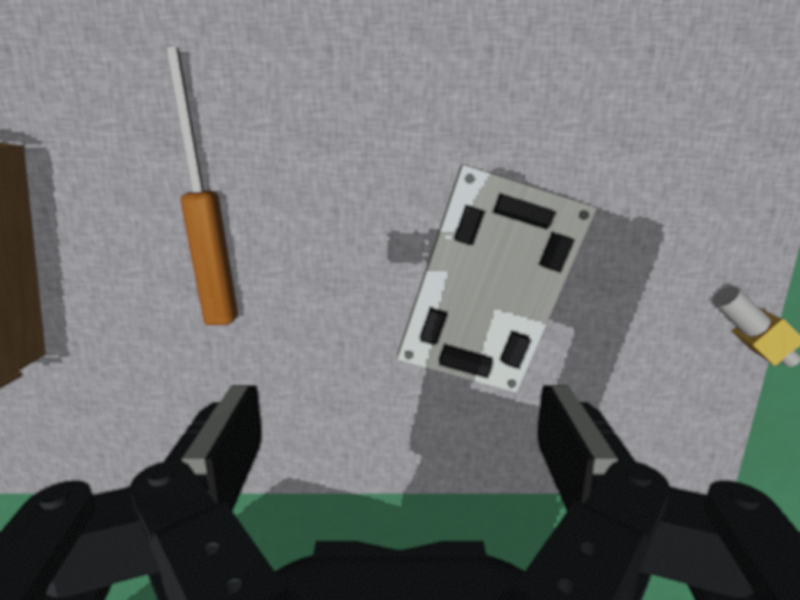

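The rails agree in both jig views, which puts the pocket near (0.499, -0.224) with yaw -0.298. Next I open the flaps with closed fingers, following each free edge's arc.

```bash
python3 - <<'E'
from station import *
from h import *
C=np.array([.5317,.2334]);t=-.1292;R=np.array([[np.cos(t),-np.sin(t)],[np.sin(t),np.cos(t)]])
def P(y,tipz,x=0.): return [*(C+R@[x,y]),tipz+.011]
att=[np.pi,0,t]
command_gripper(0.0)
reach(P(-.004,.19),att)
for s,th0 in ((1,.556),(-1,.80)):
    line_to(P(-.004,.107),velocity=.15)
    F=[]
    for th in np.r_[np.linspace(th0+.15,1.57,4),1.85,2.1,2.35]:
        y,z=(.0775-.06*np.cos(th),.09+.06*np.sin(th)-.016) if th<1.6 else (.0775-.042*np.cos(th),.09+.042*np.sin(th))
        line_to(P(s*(y-.0145+.004),z),velocity=.1); F.append(np.round(get_obs()["contact_force"],1).tolist())
    print(F, get_obs()["time"])
    o=get_obs()["position"]
    line_to(P(s*.05,.175),velocity=.2)
    line_to(P(-.004,.175),velocity=.2)
command_gripper(.085)
d={}
for n,p in [("m1",(.58,.17,.26)),("m2",(.58,.28,.26))]:
    reach(p,[np.pi,0,t]); d[n]=camera("wrist")
pickle.dump(d,open("c2.pkl","wb")); print(get_obs()["time"])
for n in d: cv2.imwrite(f"pics/{n}.png",cv2.resize(d[n]["frame"][:,:,::-1],(800,600),interpolation=cv2.INTER_CUBIC))
E
```

```text
[[-7.4, -54.5, 45.7], [0.3, -1.7, 1.5], [0.3, 0.1, 0.1], [0.6, -0.3, -0.5], [-0.6, -0.6, 0.9], [-0.0, -0.4, -1.1], [0.4, -0.6, 0.1]] 8.5917
[[0.4, -0.1, 0.0], [-0.3, -0.9, -0.8], [0.1, -0.1, -0.5], [0.2, 0.3, 0.6], [-0.6, -0.2, -0.1], [-0.3, -0.0, 0.3], [-0.4, -0.2, 0.6]] 12.2083
15.0083
```

View pics/m1.png

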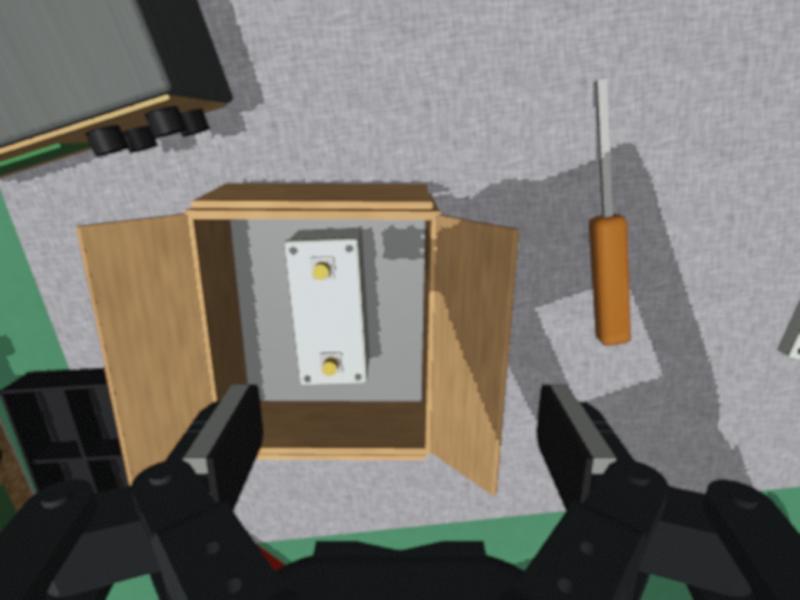

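View pics/m2.png

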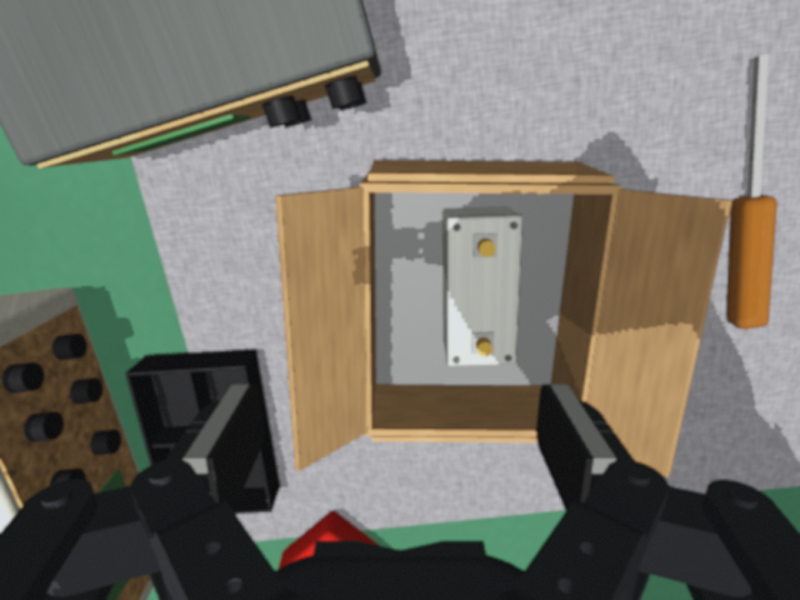

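Both flaps now lean outward. In m1 the left free corner is at (80,227) and the right free edge runs (518,229)–(496,494); in m2 those corners are at (278,197) and (731,200). The module is fully visible: jacks at (320,269)/(330,365) in m1 and (486,246)/(484,345) in m2.

```bash
python3 - <<'E'
from h import *
d=pickle.load(open("c2.pkl","rb")); a,b=d["m1"],d["m2"]
t=-.1292;R=np.array([[np.cos(t),-np.sin(t)],[np.sin(t),np.cos(t)]])
T=lambda p,q,a=a,b=b: tri([(a,p[0]*.7,p[1]*.7),(b,q[0]*.7,q[1]*.7)])
for n,p,q in [("Lf",(80,227),(278,197)),("Rf",(518,229),(731,200)),("Rn",(496,494),(668,475)),("rimL far",(190,212),(363,187)),("rimR far",(437,213),(617,187))]:
    x,r=T(p,q); L=R.T@(x[:2]-[.5317,.2334]); print(n,(x*1000).round(1),(L*1000).round(1),round(r*1000,1), "th",round(np.arctan2(x[2]-.09,.0775-abs(L[1])),2))
pts=[((320,269),(486,246)),((330,365),(484,345)),((287,242),(449,217)),((356,240),(521,216)),((366,382),(519,365)),((303,384),(447,365))]
for p,q in pts: x,r=T(p,q); print((x*1000).round(1),round(r*1000,1))
def res(v):
    x,y,t,z=v;Q=np.array([(.036,0,.057),(-.036,0,.057),(.055,.025,.045),(.055,-.025,.045),(-.055,-.025,.045),(-.055,.025,.045)])
    X=Q@np.array([[np.cos(t),-np.sin(t),0],[np.sin(t),np.cos(t),0],[0,0,1]]).T+[x,y,z]
    return np.hstack([proj(c,X)-np.array([p[k] for p in pts])*.7 for k,c in ((0,a),(1,b))]).ravel()
s=least_squares(res,[.54,.225,-.1,.025],loss="soft_l1"); print("module",s.x.round(4)); print(res(s.x).reshape(-1,4).round(1))
e=pickle.load(open("c1.pkl","rb"))
H=[T(p,q,e["j1"],e["j2"]) for p,q in [((310,178),(470,179)),((428,214),(584,215)),((374,383),(512,383)),((267,354),(409,355))]]
X=np.array([h[0] for h in H]); print(X.round(4),X.mean(0).round(4)); v=X[0]-X[3];w=X[1]-X[2];print(np.arctan2(v[1],v[0]),np.arctan2(w[1],w[0]))
E
```

```text
Lf [633.4 341.  128.3] [ 87.  119.8] 0.1 th 2.41
Rf [601.9 103.1 132.6] [  86.4 -120.1] 0.0 th 2.36
Rn [426.7 126.8 131.6] [ -90.4 -119.3] 0.1 th 2.36
rimL far [628.5 299.   83.5] [87.5 77.5] 0.5 th -1.57
rimR far [608.3 143.1  86.1] [ 87.6 -79.6] 0.1 th -2.08
[579.4 224.8  78.2] 0.1
[507.3 231.   77. ] 0.0
[598.8 246.2  66.2] 0.5
[594.1 198.8  68.5] 0.1
[489.5 207.3  77.4] 0.8
[486.7 257.9  61.7] 0.2
module [ 0.5419  0.2278 -0.0925  0.021 ]
[[ 0.7  1.7  0.4  1.5]
 [ 0.   1.5  0.2  1.6]
 [-1.4 -0.5 -1.4  0.4]
 [ 1.1 -1.   0.4 -0.7]
 [ 0.8 -0.6 -3.  -1.8]
 [-1.1 -0.5  0.3 -0.3]]
[[ 0.5858 -0.2021  0.0176]
 [ 0.5584 -0.2917  0.0171]
 [ 0.4106 -0.2472  0.0158]
 [ 0.4395 -0.1569  0.0185]] [ 0.4986 -0.2245  0.0173]
-0.29951194012014176 -0.29240815192807346
```

```bash
python3 - <<'E'
from station import *
from h import *
M=(.5425,.2278); y=-.09
att=[np.pi,0,y]
command_gripper(.075)
reach([*M,.19],att)
line_to([*M,.075],velocity=.15)
hit=line_to([*M,.044],velocity=.06,threshold=12)
print("hit",hit,get_obs()["position"].round(4))
command_gripper(.03,60)
o=get_obs(); print("width",o["width"],"grip",o["grasp_force"],o["contact_force"].round(1))
line_to([*M,.07],velocity=.06)
line_to([*M,.22],velocity=.15); sleep(.2)
o=get_obs(); print("lifted",o["width"],o["grasp_force"],o["contact_force"].round(1),o["moment"].round(2),o["position"].round(4),o["time"])
c=camera("wrist"); pickle.dump(c,open("c3.pkl","wb"))
cv2.imwrite("pics/lift.png",cv2.resize(c["frame"][:,:,::-1],(800,600),interpolation=cv2.INTER_CUBIC))
E
```

```text
hit False [0.5424 0.2278 0.0438]
width 0.04903145991567553 grip 63.19836616516113 [-0.  -0.6  6.6]
lifted 0.049144453754852026 62.45659589767456 [ 0.1  0.2 -3.8] [0.03 0.02 0.02] [0.5422 0.2277 0.2192] 19.6083
```

View pics/lift.png

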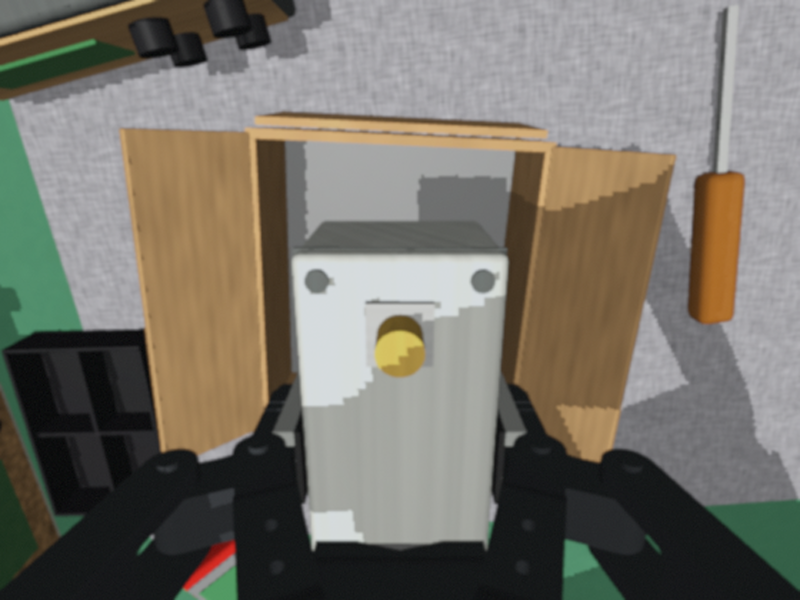

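The module is held square. Its front top edge runs (294,254)–(506,254) and the front jack's top is at (400,353). I use these to correct the module's offset along the jaws, then place it.

```bash
python3 - <<'E'
from station import *
from h import *
c=pickle.load(open("c3.pkl","rb")); o=get_obs(); p=o["position"]; y=-.09
ux=np.array([np.cos(y),np.sin(y)])
off=[ux@(onz(c,u*.7,v*.7,p[2]+dz)[:2]-p[:2])-L for u,v,dz,L in [(400,254,.026,.055),(400,353,.038,.036)]]
print("offset of module along tool x (mm)",np.round(np.array(off)*1000,1))
f=float(np.mean(off)); assert abs(f)<.006
J=np.array([.4988,-.2242]); yj=-.297
t=J-f*np.array([np.cos(yj),np.sin(yj)]); att=[np.pi,0,yj]
line_to([*t,.20],att,velocity=.25)
line_to([*t,.07],velocity=.12); sleep(.2)
w0=get_obs()["contact_force"]
hit=line_to([*t,.030],velocity=.03,threshold=12)
o=get_obs(); print("hit",hit,o["position"].round(4),t.round(4),o["contact_force"].round(1),w0.round(1),o["moment"].round(2),o["time"])
c=camera("wrist"); s=camera("scene"); pickle.dump((c,s),open("c4.pkl","wb"))
im=np.hstack([cv2.resize(c["frame"],(420,315)),cv2.resize(s["frame"][140:260,150:310],(380,285)) if 0 else cv2.resize(s["frame"][130:260,150:310],(380,315))])
cv2.imwrite("pics/seat.png",im[:,:,::-1])
E
```

```text
offset of module along tool x (mm) [0.2 0.6]
hit True [ 0.4982 -0.224   0.0355] [ 0.4984 -0.2241] [-2.   0.6 12. ] [ 0.3  0.5 -3.4] [0.21 0.16 0.01] 24.1083
```

View pics/seat.png

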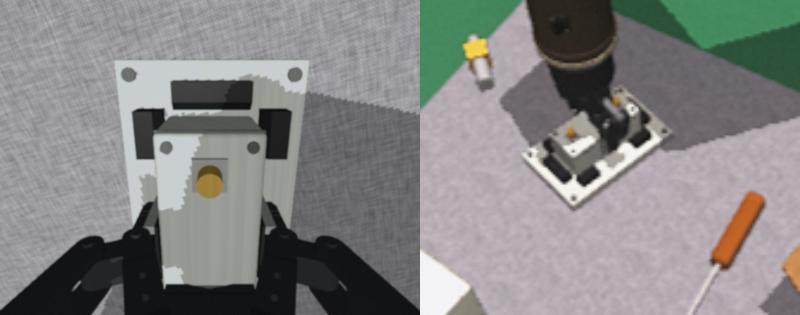

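Contact came at TCP z = 0.0355, where seating was expected, and the module sits between the rails. Now release, retreat and check.

```bash
python3 - <<'E'
from station import *
from h import *
command_gripper(.065)
p=get_obs()["position"]; print(get_obs()["contact_force"].round(1))
line_to([p[0],p[1],.10],velocity=.08); line_to([p[0],p[1],.26],velocity=.2)
line_to([p[0]+.04,p[1]+.01,.26]); sleep(.2)
c=camera("wrist"); s=camera("scene"); pickle.dump((c,s),open("c5.pkl","wb")); print(get_obs()["time"])
im=np.hstack([cv2.resize(c["frame"][60:290,130:400],(400,341)),cv2.resize(s["frame"][120:320,140:420],(400,341))])
cv2.imwrite("pics/done.png",im[:,:,::-1])
E
```

```text
[ 0.4  0.1 -0. ]
27.15
```

View pics/done.png

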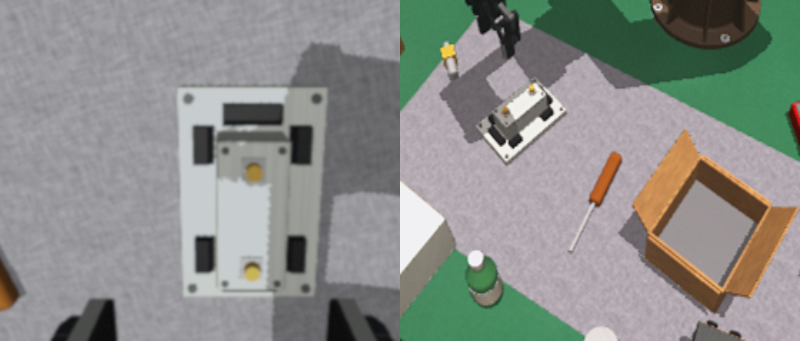

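The module is upright between the rails, both flaps lean outwards, and the bystanders are unmoved. The near rail is hidden by the module, so I check its level and centring numerically before handing in.

```bash
python3 - <<'E'
from station import *
from h import *
c,s=pickle.load(open("c5.pkl","rb")); yj=-.297;J=np.array([.4988,-.2242]);R=np.array([[np.cos(yj),-np.sin(yj)],[np.sin(yj),np.cos(yj)]])
for u,v,z in [(254,170,.073),(252,270,.073),(217,141,.061),(290,141,.061),(285,290,.061),(217,290,.061)]:
    x=onz(c,130+u*270/400,60+v*230/341,z); print(((x[:2]-J)@R*1000).round(1))
# jacks by two views: scene
for (u,v),(a,b) in [((254,170),(506,111)),((252,270),(532,88))]:
    print(tri([(c,130+u*270/400,60+v*230/341),(s,140+(a-400)*.7,120+b*200/341)]))
E
```

```text
[37.1  1.3]
[-34.2   1.3]
[53.9 25.4]
[ 53.8 -22.9]
[-55.9 -24. ]
[-55.9  25.8]
(array([ 0.53202466, -0.23368086,  0.06315456]), np.float64(0.00015522881150847303))
(array([ 0.46362385, -0.21252732,  0.06720554]), np.float64(0.00013082895670869725))
```

```bash
python3 -c "
from station import *
print(sign_off())"
```

```text
the job is handed in; nothing more can be done
None
```

I folded both carton flaps back to about 2.4 rad and left them open, seated the module flat and square in the jig pocket (centred to about 1 mm by camera), and handed the job in at about 27 s; the bystanders I could see in the last picture had not moved.

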